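Free the hooked planing stop and seat it in the planing board

ROBOT

A 6-joint arm with a two-finger parallel gripper is mounted at the origin on the work surface. World frame = base frame: x ahead of the robot, y to its left, z up, the work surface at z = 0. Lengths are in m, angles in rad, forces in N, time in s.
With the tool pointing down it reaches from about 0.375 to 0.925 m from the base axis. Payload 5.7 kg.
Tool frame: the origin (TCP) lies at the centre of the arm's flange, where the gripper is bolted on; the fingertips stand 182 mm ahead of it and the grasp point (between the pads) lies 163 mm ahead of it (tcp_to_tips is the distance from the TCP to the fingertips, in m); z points along the fingers, y is the line along which they close (so a half turn about z gives the same grasp; the last joint's range is limited). The gripper opens to 88 mm and grips with 3 to 60 N. Pads are 20 mm wide; open, the fingers measure 115 mm over their backs; the gripper's body (75 mm by 178 mm) begins 61 mm behind the grasp point.
Start: joints at [-1.378, 0.359, 1.51, -0, 1.272, -0.115], TCP at [0.182, -0.572, 0.405] pointing down, gripper open.
Joint ranges: [-2.97, 2.97], [-1.01, 2.36], [0.21, 2.38], [-0.96, 4.11], [0.2, 2.71], [-2.98, 2.98]. Speed limits (rad/s): [2.39, 2.39, 3.14, 3.14, 3.14, 3.14].

INTERFACE

Orientations are given as [roll, pitch, yaw] about the fixed x, y, z axes, in that order (R = Rz(yaw) Ry(pitch) Rx(roll)).
In Python, from workcell import * gives the robot as it stands.
- The arm moves only by the shell command python3 -m creep 'ROWS'. ROWS is JSON, a list of rows, each a list of 3 entries, a list of its own where there are three numbers: the opening, from -1 (shut) to 1 (fully open), then the shift along the tool's x, y, z in m, then the turn about the tool's z in degrees. A call has 1 to 10 rows; each row is the pose to reach, as a shift and turn from the pose commanded when the call began, along the tool's axes at that moment; what a row does not reach only later rows make up. A row lasts 1/12 s, in which the tool goes at most 41.7 mm and 7.16 degrees, less where a joint would pass 70% of its speed; a pose out of reach is approached as far as the arm can. A call with a gripper value outside its range is refused whole. The fingers move at their own pace and stop on an object; the grip force is fixed at half the most. Time passes only in rows, so rows that repeat a pose let the fingers close. It gives the time, the measured TCP pose, the force, the opening and the grip force at its end, in the units of the state.
- sense(): the state, without advancing time (a new reading comes with each control period).
- camera(name): name is "scene" or "top"; returns (picture, depth): 480x640x3 uint8, red, green, blue; 480x640 float32, m along the optical axis (not along the pixel's ray), 0 where there is no reading.
- camera_info(name): a dict with "mtx" (3x3 intrinsics, pixels), "view" (4x4, takes a point from world to camera coordinates). Camera axes: x right, y down, z forward; pixel columns grow to the right and rows downward; lengths in m; the calibration is good to about 2 mm. A picture is of the moment at which its call begins. camera_info takes no time and is no camera call.
- close_job(): hands the job in; it is judged then, once.
Trained networks look in the newest picture that a camera, given by its name, has taken for a name from the list of things; names that differ only in an ending like _2 or _b are one class to them, and where a whole thing is asked for, a point or a joint stands for the part that bears it (a point fixed in the world has none). Each returns a list of dicts, best first, with "score" (0 to 1); they miss things now and then, are a little off and sometimes report something else, mostly with a low value. They report only what shows in the picture. A call takes as long as a camera call. They do not tell look-alikes from the thing itself.
- outline_of(name, camera): "region" (480x640 bool, what is visible of it) and "box" ([centre column, centre row, width, height] in pixels, round what is visible of it).
The state is a dict: "clock": time; "qpos": joint angles; "joint_vel": joint speeds; "effort": joint torques, N m; "tcp_pos": TCP position; "tool_rot": TCP orientation; "contact_force": force on the tool from outside, world axes, zero at the start; "torque": the same for the moment, N m; "finger_gap": finger opening in m; "grasp_force": force on a finger pad.
Only numpy, scipy, OpenCV 4.12 (cv2) and the standard library are available. Lean on these libraries where they do the work, as an engineer would, in place of code of your own. Each camera call takes 0.05 s, during which the arm holds its last target. There are 200 camera calls.

TASK

Two wooden planing stops are parked in keepers, each with its upright horn caught behind the keeper's lip: take the shorter stop, raise its free end so that the horn tilts back and clears the lip, draw it out, and lay it on the cork mat, flat, horn up, and let go of it so that you can grip it afresh by the horn. Then seat it fully home in the slot of the planing board, with its horn at the slot's end beside the raised cleat, and let go. Leave the longer stop, the glue bottle and the tin bowl where they are.

Things in the scene. Friction and masses are not known exactly. Their poses are not given: they have to be found in the camera images.
- short_stop_mid (a point): the shorter planing stop, loose, light beech, 45 to 77 g: bar 180 long (x), 20 wide (y), 16 thick (z), at its -x end an upright horn 12 long (x), 20 wide, 20 high above the bar, flush with the bar's end. This point: centre of the bar (8 above its underside); x from horn to free end, z up. Parked it is level, underside 60 above the bench, its last 66 overhanging the ledge.
- short_stop_horn (a point): centre of the shorter stop's horn, 84 from the bar's centre towards -x and 18 above it; same axes. Its sides, 20 apart in y, can be pinched from above (not while it is in the keeper).
- long_stop_mid (a point): the longer planing stop, loose, light beech, 66 g: bar 215 long (x), 20 wide (y), 16 thick (z), at its -x end an upright horn 12 long (x), 20 wide, 20 high above the bar, flush with the bar's end. This point: centre of its bar, same axes. Stays parked.
- keeper_short: fixed dark wooden keeper of the shorter stop, on a base (12 thick, x -26 to 126, 64 wide). Origin on the bench, under the back face of the parked horn (within 2 mm); +x along the stop from horn to free end. A hood encloses the horn: x -24 to 26, 41 wide, 110 high; cheeks 25 apart inside, back wall's inner face at x -16, roof underside at height 102, open below the lip towards +x.
- lip_short (a point): middle of the bottom edge of the keeper's retaining lip, x 22, height 84: a board 8 thick (x 18 to 26) hanging from the hood's roof in front of the horn. It stops straight pulling; the roof stops straight lifting after 6 mm. Keeper's axes.
- ledge_short (a point): the keeper's ledge edge nearest the horn, x 74, height 60. The stop rests only on this post top (x 74 to 114, 40 wide); below the stop at x -16 to 74 it is free down to the base. Raise the free end 25 to 30 degrees about this edge: the horn swings back and down, and the stop can be drawn out along its sloping length (6 mm to spare; not below 17 degrees); clear after 60 mm.
- keeper_long: fixed keeper of the longer stop, same build, sizes, origin and axes as the other keeper. The two stand side by side, either way round, 150 to 230 apart.
- mat_top (a point): middle of the top of a fixed cork mat, 230 long (x), 90 wide (y), 6 thick, lying empty on the bench. z up.
- slot (a point): fixed plywood planing board, 280 (x) by 114, top 28 above the bench. This point: middle of its slot, at the board's top. Slot 188 long (x), 25 wide, 18 deep: the seated bar's top is 2 below the board's, the horn stands 18 above. A raised cleat (14 high, across the board, x -140 to -120) marks the end for the horn. A loose offcut 22 high lies beside the slot at about x 70, y 37.
- glue_bottle: loose upright glue bottle, 56 across, 150 high; origin at the middle of its underside. Besides it nothing within 0.75 of the base is higher than the keepers (110); a can 90 high, a hammer and racks up to 130 stand along the far edge, a drawer unit 200 high at the right (y below -0.55).
- tin_bowl: loose small tin bowl, 68 across, 34 high; origin at the middle of its underside. Stands between the two stops' free ends.
Mind the look-alikes: they are no part of the job. What is shaped like the part that bears short_stop_mid but pink or yellow is not meant.

How it is judged:
By the outcome, as a careful person would: the job done as asked, in the order asked, and still so for the second after the job is handed in, with the robot touching nothing.
It also fails if it takes over 70 s, if anything falls off the work surface, if the arm or the gripper's body presses on something with over 40 N, if the wrist force passes 120 N, or if a joint passes its speed limit or range.

## Working session

There is one attempt and no reset: what is moved stays moved. The work goes in short steps, Python scripts to look and compute and a shell command to move; the robot and the scene stay as the last step left them, time stands still between calls to the robot, and variables do not carry over. Pictures are saved under pics/ and viewed, at most 10 in all, crops included, and the job is handed in when it is done.

```bash
ls; mkdir -p pics; python3 - <<'E'
from workcell import *
import cv2,numpy as np
print(sense())
for n in("scene","top"):
    p,d=camera(n);cv2.imwrite(f"pics/{n}0.png",p[:,:,::-1]);np.save(f"pics/{n}0d.npy",d)
    i=camera_info(n);print(n,np.round(i["mtx"],1).tolist(),np.round(i["view"],4).tolist())
E
```

```text
pics
{'clock': 0.0, 'qpos': array([-1.37807082e+00,  3.59521125e-01,  1.51139229e+00,  1.73460570e-05,
        1.27249133e+00, -1.15095737e-01]), 'joint_vel': array([-0.00080582,  0.00082371,  0.00074389,  0.00078877,  0.00077665,
       -0.00078262]), 'effort': array([ 3.86268657e-03, -5.15351415e+01, -2.70726210e+01,  6.78174547e-02,
        3.51188716e-02, -1.42392396e-04]), 'tcp_pos': array([ 0.18172263, -0.57146259,  0.40381497]), 'tool_rot': array([-3.13979445e+00, -2.24565074e-04,  3.07815931e-01]), 'contact_force': array([ 0.53195514, -0.80267064,  0.85076774]), 'torque': array([-0.04207599,  0.01140479, -0.04123821]), 'grasp_force': 0.0, 'finger_gap': 0.08803111966959215}
scene [[515.4, 0.0, 329.9], [0.0, 515.4, 236.5], [0.0, 0.0, 1.0]] [[0.8601, 0.5098, -0.0172, -0.5061], [0.3384, -0.5954, -0.7287, -0.0358], [-0.3818, 0.6209, -0.6846, 1.3792], [0.0, 0.0, 0.0, 1.0]]
top [[474.7, 0.0, 321.2], [0.0, 474.7, 236.1], [0.0, 0.0, 1.0]] [[0.0207, -0.9998, -0.0025, 0.1124], [-0.9978, -0.0205, -0.0628, 0.5023], [0.0627, 0.0038, -0.998, 1.4272], [0.0, 0.0, 0.0, 1.0]]
```

View pics/top0.png

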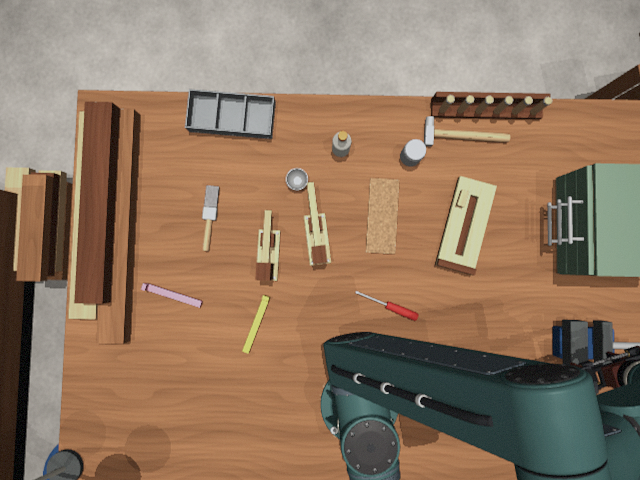

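View pics/scene0.png

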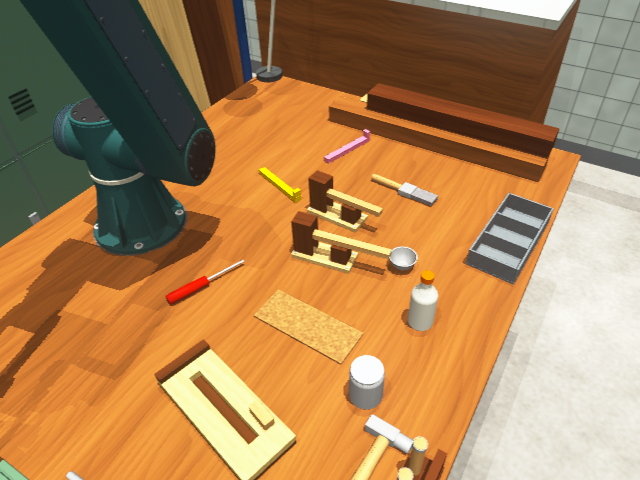

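The top view shows the shorter stop at about (266,235) with its hood at (263,270), and the longer one at about (313,215). The mat is at (383,215), and the board at (466,225) with its cleat at (457,267). In the scene view the short keeper is the upper one, at (320,190). Next I'll measure these with depth.

```bash
cat > h.py <<'E'
from workcell import *
import cv2,numpy as np
def cloud(n,d):
    i=camera_info(n);K=np.array(i["mtx"]);V=np.array(i["view"])
    v,u=np.mgrid[0:480,0:640]
    c=np.stack([(u-K[0,2])/K[0,0]*d,(v-K[1,2])/K[1,1]*d,d],-1)
    return (c-V[:3,3])@V[:3,:3]      # R^T (c-t)
def rect(P,m,label):
    q=P[m][:,:2].astype(np.float32)*1000
    if len(q)<5: print(label,"few");return
    (c,s,a)=cv2.minAreaRect(q)
    b=cv2.boxPoints((c,s,a)); e=[b[1]-b[0],b[2]-b[1]]; L=max(e,key=np.linalg.norm)
    ang=np.degrees(np.arctan2(L[1],L[0])); 
    print(label,len(q),"c",np.round(c,1),"size",np.round(sorted(s),1),"ang",round((ang+90)%180-90,2),"zmed",round(float(np.median(P[m][:,2]))*1000,1))
def look(tag):
    o={}
    for n in("scene","top"):
        p,d=camera(n);cv2.imwrite(f"pics/{n}{tag}.png",p[:,:,::-1]);o[n]=(p,d,cloud(n,d))
    return o
E
python3 - <<'E'
from h import *
o={}
for n in("scene","top"):
    p=cv2.imread(f"pics/{n}0.png")[:,:,::-1];d=np.load(f"pics/{n}0d.npy");P=cloud(n,d);ok=d>0
    x,y,z=P[...,0],P[...,1],P[...,2]
    print(n,"bench z",np.median(z[ok&(abs(z)<.02)]))
    V,U=np.mgrid[0:480,0:640]
    if n=="top":
        box=lambda a,b,c,e:(U>=a)&(U<b)&(V>=c)&(V<e)&ok
        B={"short":box(245,290,200,290),"long":box(296,340,175,275),"mat":box(355,410,165,265),"board":box(430,505,165,285),"bowl":box(283,312,165,193),"bottle":box(328,356,125,162)}
    else:
        box=lambda a,b,c,e:(U>=a)&(U<b)&(V>=c)&(V<e)&ok
        B={"short":box(300,383,170,230),"long":box(285,389,212,275),"mat":box(250,366,285,365),"board":box(150,300,335,480)}
    for k in("short","long"):
        m=B[k]; rect(P,m&(z>.100)&(z<.118),k+" hood"); rect(P,m&(z>.068)&(z<.084),k+" bar")
        mm=m&(z>.070)&(z<.082);q=P[mm]
        l=cv2.fitLine(q[:,:2].astype(np.float32),cv2.DIST_HUBER,0,.001,.001).ravel();print("  line",np.round(l,4))
    rect(P,B["mat"]&(z>.0035)&(z<.010),"mat")
    m=B["board"]; rect(P,m&(z>.022)&(z<.034),"board top"); rect(P,m&(z>.038)&(z<.0465),"cleat")
    hsv=cv2.cvtColor(p,cv2.COLOR_RGB2HSV)
    rect(P,m&(z>.004)&(z<.017),"slotfloor")
    if n=="top":
        rect(P,B["bowl"]&(z>.025),"bowl");rect(P,B["bottle"]&(z>.03)&(z<.16),"bottle")
E
```

```text
scene bench z 0.0002906487307074574
short hood 483 c [415.4 208.4] size [ 59.8 219.9] ang -73.25 zmed 109.4
short bar 538 c [483.  255.9] size [166.3 173.6] ang 37.4 zmed 75.4
  line [0.9991 0.0421 0.4494 0.2785]
long hood 319 c [442.3 127.3] size [44.8 52.2] ang 7.75 zmed 109.5
long bar 784 c [524. 196.] size [149.6 237. ] ang 11.97 zmed 75.5
  line [0.9807 0.1956 0.5598 0.1415]
mat 3465 c [560.1 -59.6] size [213.9 263. ] ang 29.75 zmed 6.1
board top 6747 c [ 542.6 -314.1] size [115.2 279.1] ang -14.54 zmed 28.1
cleat 624 c [ 517.4 -312. ] size [113.2 241. ] ang -16.63 zmed 41.9
slotfloor 1548 c [ 511.  -305.8] size [304.2 318.9] ang 31.36 zmed 10.0
top bench z 0.00033837554982356897
short hood 264 c [390.1 286.1] size [42.6 48.3] ang 0.9 zmed 110.1
short bar 376 c [467.1 281.5] size [ 27.4 204.2] ang 1.68 zmed 75.8
  line [ 1.     -0.0099  0.4896  0.2819]
long hood 254 c [442.1 127.6] size [40.8 49.6] ang 8.41 zmed 110.1
long bar 430 c [560.8 145. ] size [ 19.9 185.8] ang 8.37 zmed 76.3
  line [0.9887 0.1499 0.5596 0.1449]
mat 1924 c [571.9 -62.7] size [166.9 306.6] ang 0.87 zmed 6.1
board top 2531 c [ 540.9 -315.1] size [117.  280.8] ang -14.38 zmed 28.0
cleat 249 c [ 517.7 -309. ] size [114.5 232.5] ang -14.94 zmed 42.3
slotfloor 1116 c [ 546.2 -323.4] size [228.2 368.9] ang 0.25 zmed 6.8
bowl 161 c [666.6 189.1] size [66.4 89.1] ang 73.94 zmed 33.7
bottle 367 c [772.1  68.7] size [52.3 54.6] ang 73.51 zmed 101.8
```

```bash
cat >> h.py <<'E'
def comp(m,seed=None):
    k,l,s,c=cv2.connectedComponentsWithStats(m.astype(np.uint8),connectivity=4)
    return l==(1+np.argmax(s[1:,4])) if k>1 else m
def near(P,x0,x1,y0,y1,z0,z1):
    return (P[...,0]>x0)&(P[...,0]<x1)&(P[...,1]>y0)&(P[...,1]<y1)&(P[...,2]>z0)&(P[...,2]<z1)
E
python3 - <<'E'
from h import *
for n in("scene","top"):
    d=np.load(f"pics/{n}0d.npy");P=cloud(n,d)
    print(n)
    m=comp(near(P,.34,.45,.25,.32,.104,.116));rect(P,m,"short hood")
    m=comp(near(P,.41,.60,.25,.32,.071,.081));rect(P,m,"short bar")
    q=P[m];print("  line",np.round(cv2.fitLine(q[:,:2].astype(np.float32),cv2.DIST_HUBER,0,.001,.001).ravel(),4),q[:,0].min(),q[:,0].max())
    m=comp(near(P,.47,.75,.1,.2,.071,.081));rect(P,m,"long bar")
    p=cv2.imread(f"pics/{n}0.png");hsv=cv2.cvtColor(p,cv2.COLOR_BGR2HSV)
    m=comp(near(P,.40,.75,-.13,.02,.0042,.010));rect(P,m,"mat")
    m=comp(near(P,.3,.8,-.5,-.15,.023,.033));rect(P,m,"board")
    # slot hole: inside board, fill
    h=cv2.morphologyEx(m.astype(np.uint8),cv2.MORPH_CLOSE,np.ones((45,45)))
    m2=comp((h>0)&near(P,.43,.7,-.4,-.24,-.005,.0235));rect(P,m2,"slot below")
    m=comp(near(P,.3,.55,-.42,-.18,.0365,.0465));rect(P,m,"cleat")
    m=comp(near(P,.5,.8,-.42,-.18,.045,.055));rect(P,m,"offcut")
E
```

```text
scene
short hood 230 c [390.5 285.6] size [44.6 54.3] ang -4.97 zmed 109.6
short bar 397 c [490.1 287.7] size [ 44.7 158.8] ang 2.89 zmed 75.6
  line [ 0.9997 -0.0235  0.4857  0.2813] 0.41029082640585063 0.5697947090844279
long bar 580 c [561.7 145.6] size [ 25.9 186.8] ang 8.72 zmed 75.7
mat 3054 c [567.5 -63. ] size [ 93.9 232.2] ang -2.77 zmed 6.3
board 6682 c [ 549.5 -315.9] size [115.2 264.9] ang -14.54 zmed 28.1
slot below 1182 c [ 538.7 -310.9] size [ 23.7 186.5] ang -13.92 zmed 10.4
cleat 601 c [ 415.6 -281.9] size [ 24.6 113.5] ang 76.0 zmed 41.7
offcut 339 c [ 620.5 -296.6] size [22.6 51.6] ang -17.53 zmed 49.9
top
short hood 247 c [390.1 286.1] size [42.7 48.2] ang 1.04 zmed 110.1
short bar 340 c [492.8 282.5] size [ 20.6 152. ] ang -1.76 zmed 75.8
  line [ 0.9994 -0.0346  0.4932  0.2823] 0.4171285006784104 0.5690713099831397
long bar 399 c [560.8 145. ] size [ 19.9 185.8] ang 8.37 zmed 76.2
mat 787 c [603.2 -65.8] size [ 93.2 153.9] ang -4.02 zmed 6.7
board 2365 c [ 550.2 -316.9] size [116.2 261.8] ang -14.24 zmed 28.0
slot below 482 c [ 541.4 -316.1] size [ 28.6 187.5] ang -14.99 zmed 10.8
cleat 242 c [ 415.2 -281.6] size [ 20.2 114.4] ang 75.27 zmed 41.8
offcut 113 c [ 619.4 -296.8] size [21.8 49.3] ang -18.07 zmed 50.4
```

```bash
cat >> h.py <<'E'
from scipy.spatial.transform import Rotation as Ro
def to(x,y,z,yawdeg):
    """shift (tool axes, mm) and turn from measured TCP to world mm target"""
    s=sense();R=Ro.from_euler("xyz",s["tool_rot"]).as_matrix();p=s["tcp_pos"]*1000
    yaw=np.degrees(np.arctan2(R[1,0],R[0,0]))
    print("t",round(s["clock"],2),"tcp",np.round(p,1),"yaw",round(yaw,2),"| shift mm",np.round(R.T@(np.array([x,y,z])-p),1),"turn",round(yaw-yawdeg,2))
E
python3 -c "
from h import *
to(450,-250,400,-1.9);to(552,280.7,400,-1.9)"
```

```text
t 0.1 tcp [ 181.7 -571.5  403.9] yaw 17.63 | shift mm [ 353.1 -225.1    4.3] turn 19.53
t 0.1 tcp [ 181.7 -571.5  403.9] yaw 17.63 | shift mm [ 611.1 -700.     5.1] turn 19.53
```

```bash
r='[0.2,[0.353,-0.225,0.004],19.5]'; python3 -m creep '[[0.2,[0.353,-0.225,0.004],19.5],[0.2,[0.353,-0.225,0.004],19.5],[0.2,[0.353,-0.225,0.004],19.5],[0.2,[0.353,-0.225,0.004],19.5],[0.2,[0.353,-0.225,0.004],19.5],[0.2,[0.353,-0.225,0.004],19.5],[0.2,[0.353,-0.225,0.004],19.5],[0.2,[0.353,-0.225,0.004],19.5],[0.2,[0.353,-0.225,0.004],19.5],[0.2,[0.353,-0.225,0.004],19.5]]'; python3 -c "
from h import *
to(552,280.7,320,-1.9)"
```

```text
clock: 0.93
tcp_pos: [0.4491, -0.2505, 0.4005]
tool_rot: [-3.141, 0.0, -0.033]
contact_force: [0.3, -0.2, 0.1]
finger_gap: 0.0527
grasp_force: 0.0
t 0.93 tcp [ 449.1 -250.5  400.5] yaw -1.88 | shift mm [  85.5 -534.2   80.6] turn 0.02
```

```bash
python3 -m creep '[[0.2,[0.086,-0.534,0],0],[0.2,[0.086,-0.534,0],0],[0.2,[0.086,-0.534,0],0],[0.2,[0.086,-0.534,0],0],[0.2,[0.086,-0.534,0],0],[0.2,[0.086,-0.534,0],0],[0.2,[0.086,-0.534,0],0],[0.2,[0.086,-0.534,0],0],[0.2,[0.086,-0.534,0],0],[0.2,[0.086,-0.534,0],0]]'; python3 -c "
from h import *
to(552,280.7,320,-1.9)"
```

```text
clock: 1.77
tcp_pos: [0.5277, 0.1588, 0.4005]
tool_rot: [3.141, 0.001, -0.032]
contact_force: [0.2, -0.9, -0.0]
finger_gap: 0.0526
grasp_force: 0.0
t 1.77 tcp [527.7 158.8 400.5] yaw -1.85 | shift mm [  20.4 -122.7   80.4] turn 0.05
```

```bash
python3 -m creep '[[0.2,[0.017,-0.123,0.075],0],[0.2,[0.017,-0.123,0.075],0],[0.2,[0.017,-0.123,0.075],0],[0.2,[0.017,-0.123,0.075],0],[0.2,[0.017,-0.123,0.075],0],[0.2,[0.017,-0.123,0.075],0]]'; python3 -c "
from h import *
to(552,280.7,245,-1.9)"
```

```text
clock: 2.27
tcp_pos: [0.5485, 0.2791, 0.3248]
tool_rot: [3.14, 0.002, -0.031]
contact_force: [0.6, 0.3, -0.5]
finger_gap: 0.0528
grasp_force: 0.0
t 2.27 tcp [548.5 279.1 324.8] yaw -1.76 | shift mm [ 3.6 -1.8 79.8] turn 0.14
```

```bash
python3 -m creep '[[0.2,[0.0035,-0.0015,0.04],0],[0.2,[0.0035,-0.0015,0.0795],0],[0.2,[0.0035,-0.0015,0.0795],0],[0.2,[0.0035,-0.0015,0.0795],0]]'; python3 - <<'E'
from h import *
to(552,280.7,245,-1.9)
o=look("1")
p=o["scene"][0][100:300,250:490,::-1]
cv2.imwrite("pics/c1.png",cv2.resize(p,None,fx=3,fy=3))
E
```

```text
clock: 2.6
tcp_pos: [0.5518, 0.2784, 0.2458]
tool_rot: [3.14, 0.004, -0.034]
contact_force: [0.0, -0.3, 0.5]
finger_gap: 0.0527
grasp_force: 0.0
t 2.6 tcp [551.8 278.4 245.8] yaw -1.95 | shift mm [ 0.2 -2.3  0.8] turn -0.05
```

View pics/c1.png

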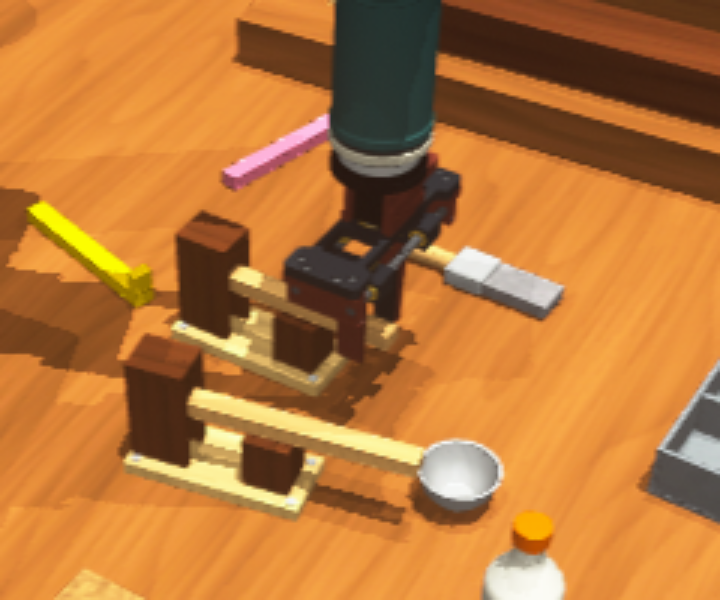

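The fingers straddle the short bar's free end, at about (365,320) in the crop. I'll centre on it and close.

```bash
python3 -m creep '[[0.2,[0,-0.002,0.001],0],[-1,[0,-0.002,0.001],0],[-1,[0,-0.002,0.001],0],[-1,[0,-0.002,0.001],0],[-1,[0,-0.002,0.001],0],[-1,[0,-0.002,0.001],0],[-1,[0,-0.002,0.001],0],[-1,[0,-0.002,0.001],0]]'; python3 -c "
from h import *
to(552,280.7,245,-1.9)"
```

```text
clock: 3.37
tcp_pos: [0.5526, 0.2824, 0.2453]
tool_rot: [-3.141, 0.0, -0.032]
contact_force: [-0.8, 0.5, 2.1]
finger_gap: 0.0193
grasp_force: 30.0
t 3.37 tcp [552.6 282.4 245.3] yaw -1.86 | shift mm [-0.5  1.8  0.3] turn 0.04
```

```bash
python3 -m creep '[[-1,[-0.0005,0,-0.005],0],[-1,[-0.0015,0,-0.010],0],[-1,[-0.003,0,-0.0155],0],[-1,[-0.004,0,-0.019],0],[-1,[-0.0055,0,-0.023],0],[-1,[-0.0055,0,-0.023],0]]'; cat > tilt.py <<'E'
import sys
from h import *
tag=sys.argv[1]; y0=float(sys.argv[2]) if len(sys.argv)>2 else .283
o=look(tag);s=sense();t=s["tcp_pos"]
print("tcp",np.round(t*1000,1),"f",np.round(s["contact_force"],1),s["finger_gap"])
for n in o:
    p,d,P=o[n]
    hsv=cv2.cvtColor(p,cv2.COLOR_RGB2HSV)
    wood=(hsv[...,0]>15)&(hsv[...,0]<32)&(hsv[...,2]>120)&(hsv[...,1]<150)
    m=near(P,.415,.535,y0-.02,y0+.02,.045,.2)&wood;q=P[m]*1000
    if len(q)<10: print(n,"few");continue
    for a in range(415,535,15):
        w=(q[:,0]>=a)&(q[:,0]<a+15)
        if w.sum()>3: print(n,a+7,"zmax",round(float(np.percentile(q[w,2],90)),1),"y",round(float(np.median(q[w,1])),1),w.sum())
cv2.imwrite(f"pics/c{tag}.png",cv2.resize(o["scene"][0][140:260,290:410,::-1],None,fx=5,fy=5))
E
python3 tilt.py 2
```

```text
clock: 3.87
tcp_pos: [0.547, 0.2827, 0.2693]
tool_rot: [-3.141, -0.001, -0.032]
contact_force: [0.9, -0.8, -1.5]
finger_gap: 0.02
grasp_force: 30.0
tcp [547.  282.6 268.5] f [ 0.7  0.5 -0.7] 0.019831156370240664
scene 422 zmax 86.1 y 286.4 20
scene 437 zmax 88.9 y 282.0 10
top 422 zmax 87.6 y 291.8 5
top 437 zmax 89.3 y 286.3 26
top 452 zmax 92.2 y 283.9 27
top 467 zmax 94.2 y 283.9 40
top 482 zmax 95.6 y 284.3 31
top 497 zmax 97.4 y 284.2 27
top 512 zmax 99.3 y 282.9 26
```

View pics/c2.png

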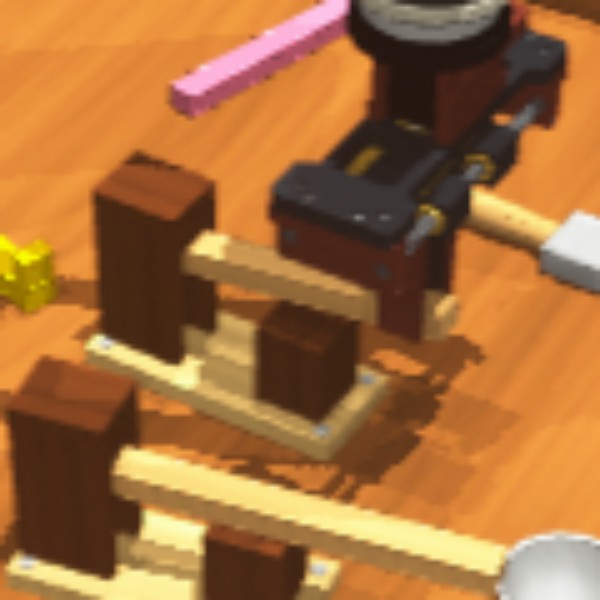

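The bar is tilted about 7.5° with its top against the lip, because the pads hold it firmly. It will keep pivoting about the lip as I raise it.

```bash
python3 -m creep '[[-1,[0.002,0,-0.008],0],[-1,[0.001,0,-0.016],0],[-1,[-0.001,0,-0.024],0],[-1,[-0.0025,0,-0.032],0],[-1,[-0.0045,0,-0.038],0],[-1,[-0.007,0,-0.044],0],[-1,[-0.0095,0,-0.050],0],[-1,[-0.0105,0,-0.052],0],[-1,[-0.0105,0,-0.052],0]]'; python3 tilt.py 3
```

```text
clock: 4.72
tcp_pos: [0.5365, 0.283, 0.3211]
tool_rot: [-3.141, -0.001, -0.032]
contact_force: [0.6, -0.6, -0.2]
finger_gap: 0.0197
grasp_force: 30.0
tcp [536.6 282.9 320.4] f [ 0.9  1.  -0.9] 0.019388168564307376
scene few
top 422 zmax 93.2 y 285.7 27
top 437 zmax 101.1 y 284.8 33
top 452 zmax 107.5 y 283.7 40
top 467 zmax 116.9 y 284.3 36
top 482 zmax 126.6 y 283.2 37
top 497 zmax 132.4 y 280.3 35
top 512 zmax 137.1 y 286.1 9
```

```bash
python3 -m creep '[[-1,[0.0005,0,0.010],0],[-1,[0.0005,0,0.020],0],[-1,[0.0005,0,0.027],0],[-1,[0.0005,0,0.031],0],[-1,[0.0005,0,0.031],0]]'; python3 tilt.py 4
```

```text
clock: 5.23
tcp_pos: [0.5364, 0.2826, 0.2873]
tool_rot: [3.14, 0.003, -0.033]
contact_force: [-0.1, -0.2, -0.8]
finger_gap: 0.0196
grasp_force: 30.0
tcp [537.  282.8 288.7] f [ 0.8  0.8 -0. ] 0.01984415660450379
scene few
top 422 zmax 59.6 y 285.3 20
top 437 zmax 70.4 y 284.6 28
top 452 zmax 77.7 y 284.6 26
top 467 zmax 85.4 y 285.1 29
top 482 zmax 94.5 y 282.0 35
top 497 zmax 101.5 y 282.8 30
top 512 zmax 103.7 y 286.8 7
```

View pics/c4.png

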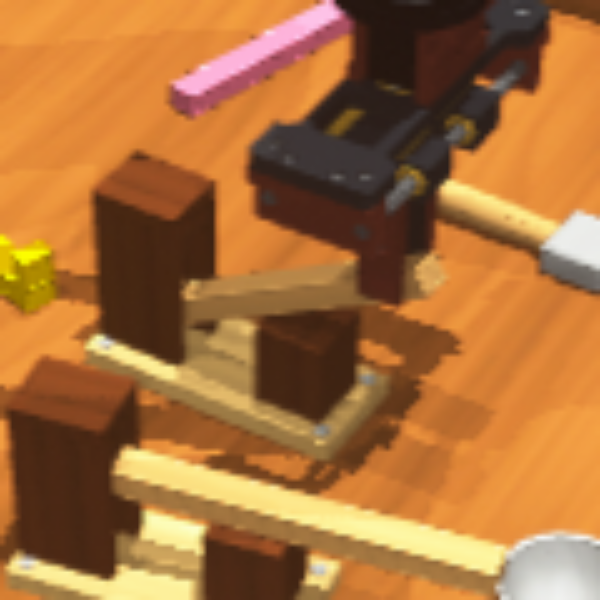

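The bar is at 29° with the horn below the lip, about 5 mm clear of it, and about 4 mm above the ledge. I'll lower it 1.5 mm and draw it along the slope.

```bash
python3 -m creep '[[-1,[0,0,0.0015],0],[-1,[0.009,0,-0.0035],0],[-1,[0.018,0,-0.0085],0],[-1,[0.027,0,-0.0135],0],[-1,[0.036,0,-0.0185],0],[-1,[0.045,0,-0.0235],0],[-1,[0.054,0,-0.0285],0],[-1,[0.063,0,-0.0335],0],[-1,[0.072,0,-0.0385],0],[-1,[0.081,0,-0.0435],0]]'; python3 tilt.py 5
```

```text
clock: 6.17
tcp_pos: [0.619, 0.2801, 0.3332]
tool_rot: [-3.141, 0.0, -0.033]
contact_force: [0.2, -0.1, -0.6]
finger_gap: 0.0199
grasp_force: 30.0
tcp [620.  280.2 333.9] f [ 0.1  0.6 -0. ] 0.019499093891887337
scene 467 zmax 105.5 y 276.2 14
scene 482 zmax 107.1 y 284.1 41
scene 497 zmax 98.7 y 276.4 6
top 512 zmax 109.9 y 284.9 30
top 527 zmax 117.5 y 282.9 29
```

```bash
python3 -m creep '[[-1,[0,0,-0.04],0],[-1,[0,0,-0.08],0],[-1,[0,0.01,-0.09],0],[-1,[0,0.05,-0.09],1],[-1,[0,0.09,-0.09],1],[-1,[0,0.13,-0.09],1],[-1,[0,0.17,-0.09],1],[-1,[0,0.21,-0.09],1],[-1,[0,0.25,-0.09],1],[-1,[0,0.29,-0.09],1]]'; python3 -c "
from h import *
to(616.3,-65.5,285,-3)"
```

```text
clock: 7.1
tcp_pos: [0.6077, -0.0113, 0.4225]
tool_rot: [-3.141, 0.001, -0.05]
contact_force: [0.3, 0.1, -0.7]
finger_gap: 0.02
grasp_force: 30.0
t 7.1 tcp [607.7 -11.3 422.5] yaw -2.85 | shift mm [ 11.4  53.7 137.5] turn 0.15
```

```bash
python3 -m creep '[[-1,[0.0115,0.035,0.02],0],[-1,[0.0115,0.0535,0.055],0],[-1,[0.0115,0.0535,0.09],0],[-1,[0.0115,0.0535,0.12],0],[-1,[0.0115,0.0535,0.137],0],[-1,[0.0115,0.0535,0.137],0],[-1,[0.0115,0.0535,0.137],0]]'; python3 - <<'E'
from h import *
to(616.3,-65.5,269,-3)
o=look("6")
for n in o:
    p,d,P=o[n]
    hsv=cv2.cvtColor(p,cv2.COLOR_RGB2HSV)
    m=comp(near(P,.45,.60,-.10,-.02,.018,.2)); q=P[m]*1000
    print(n,m.sum(),q.min(0),q.max(0))
    for a in range(460,600,15):
        w=(q[:,0]>=a)&(q[:,0]<a+15)
        if w.sum()>3: print(n,a+7,"z",np.round(np.percentile(q[w,2],[10,90]),1),"y",round(float(np.median(q[w,1])),1),w.sum())
a=o["scene"][0][170:370,230:430,::-1];b=o["top"][0][150:270,340:440,::-1]
cv2.imwrite("pics/c6.png",np.hstack([cv2.resize(a,(400,480)),cv2.resize(b,(400,480))]))
E
```

```text
clock: 7.68
tcp_pos: [0.6168, -0.0635, 0.2848]
tool_rot: [-3.141, 0.003, -0.05]
contact_force: [-1.2, -0.2, -0.2]
finger_gap: 0.0196
grasp_force: 30.0
t 7.68 tcp [616.8 -63.5 284.8] yaw -2.87 | shift mm [-0.3  2.  15.8] turn 0.13
scene 303 [464.91608987 -72.15224151  25.75682997] [563.00496236 -45.18177992  73.27283537]
scene 467 z [48.5 59.4] y -61.2 40
scene 482 z [33.9 55.2] y -60.6 97
scene 497 z [36.7 52.5] y -65.5 60
scene 512 z [45.6 59.7] y -67.3 40
scene 527 z [51.7 66.4] y -68.5 36
scene 542 z [58.  69.8] y -69.4 21
scene 557 z [64.4 72.4] y -70.4 9
top 54 [532.45621847 -72.88804663  67.99137832] [598.60566745 -63.18102557 112.76022582]
top 542 z [72.1 79.5] y -67.0 14
top 557 z [79.7 87.5] y -68.1 11
top 572 z [89.5 96.2] y -69.1 12
top 587 z [ 95.6 103.4] y -70.4 10
top 602 z [103.2 111. ] y -70.6 4
```

View pics/c6.png

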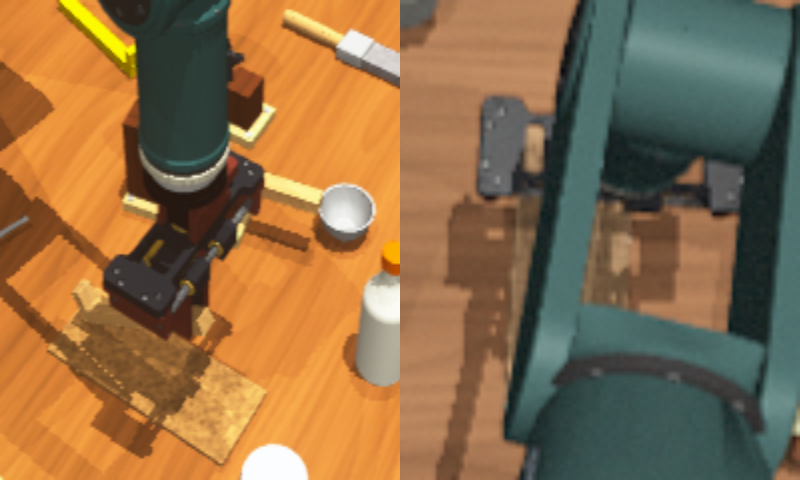

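It hangs over the mat tilted, horn end low and horn up. I'll lower the heel onto the mat and let the bar rotate flat along an arc.

```bash
python3 -m creep '[[-1,[0,0.001,0.008],0],[-1,[0,0.001,0.0155],0],[-1,[0.007,0.001,0.027],0],[-1,[0.012,0.001,0.0385],0],[-1,[0.017,0.001,0.052],0],[-1,[0.021,0.001,0.0655],0],[-1,[0.0235,0.001,0.0795],0],[-1,[0.0245,0.001,0.088],0],[-1,[0.025,0.001,0.0925],0],[-1,[0.025,0.001,0.0925],0]]'; python3 - <<'E'
from h import *
to(641,-66,191,-3)
o=look("7")
for n in o:
    p,d,P=o[n]
    m=comp(near(P,.45,.64,-.10,-.02,.012,.1)); q=P[m]*1000
    print(n,m.sum())
    for a in range(460,660,15):
        w=(q[:,0]>=a)&(q[:,0]<a+15)
        if w.sum()>3: print(n,a+7,"z",np.round(np.percentile(q[w,2],[10,90]),1),"y",round(float(np.median(q[w,1])),1),w.sum())
E
```

```text
clock: 8.62
tcp_pos: [0.6417, -0.0657, 0.1921]
tool_rot: [-3.141, 0.003, -0.05]
contact_force: [0.5, -0.9, 0.3]
finger_gap: 0.0196
grasp_force: 30.0
t 8.62 tcp [641.7 -65.7 192.1] yaw -2.86 | shift mm [-0.7  0.3  1.1] turn 0.14
scene 355
scene 482 z [19.2 43.2] y -66.0 60
scene 497 z [18.6 39.1] y -60.0 99
scene 512 z [16.9 23.6] y -62.3 61
scene 527 z [15.7 23.9] y -62.8 64
scene 542 z [18.6 23.3] y -63.3 64
scene 557 z [20.4 23.1] y -53.0 7
top 26
top 602 z [19.4 26.5] y -69.0 12
top 617 z [18.7 27.5] y -71.6 13
```

```bash
python3 -m creep '[[0.2,[0,0,0],0],[0.2,[0,0,0],0],[0.2,[0,0,0],0],[0.2,[0,0,-0.02],0],[0.2,[0,0,-0.06],0],[0.2,[0,0,-0.1],0],[0.2,[-0.02,-0.03,-0.12],0],[0.2,[-0.05,-0.07,-0.13],0],[0.2,[-0.08,-0.11,-0.13],0],[0.2,[-0.11,-0.15,-0.13],0]]';python3 -m creep '[[0.2,[0,-0.04,0],0],[0.2,[0,-0.04,0],0]]'; python3 - <<'E'
from h import *
o=look("8")
a=o["scene"][0][230:400,230:430,::-1];b=o["top"][0][150:290,340:440,::-1]
cv2.imwrite("pics/c8.png",np.hstack([cv2.resize(a,(400,400)),cv2.resize(b,(400,400))]))
for n in o:
    p,d,P=o[n]
    m=comp(near(P,.44,.70,-.13,-.0,.012,.05)); rect(P,m,n+" stop")
    m2=m&near(P,.44,.7,-.13,0,.020,.027); rect(P,m2,n+" bartop")
    q=P[m2][:,:2].astype(np.float32);print(np.round(cv2.fitLine(q,cv2.DIST_HUBER,0,.001,.001).ravel(),4))
    m=comp(near(P,.44,.55,-.13,-.0,.037,.047)); rect(P,m,n+" horn")
E
```

```text
clock: 9.55
tcp_pos: [0.5537, 0.069, 0.3244]
tool_rot: [-3.141, -0.003, -0.051]
contact_force: [0.3, 0.7, -0.9]
finger_gap: 0.0527
grasp_force: 0.0
clock: 9.72
tcp_pos: [0.5546, 0.1133, 0.3235]
tool_rot: [-3.139, -0.0, -0.046]
contact_force: [1.3, -0.6, 0.1]
finger_gap: 0.0526
grasp_force: 0.0
scene stop 872 c [569.9 -62.6] size [ 24.2 181.8] ang -3.22 zmed 21.8
scene bartop 585 c [571.3 -62.8] size [ 24.1 179. ] ang -3.4 zmed 22.2
[ 0.9989 -0.0474  0.5755 -0.0634]
scene horn 53 c [486.6 -59.2] size [13.5 21. ] ang -89.15 zmed 41.6
top stop 411 c [569.2 -63.6] size [ 23.  179.6] ang -2.97 zmed 22.4
top bartop 269 c [569.3 -62.6] size [ 20.2 179.5] ang -2.6 zmed 22.8
[ 0.9988 -0.049   0.5736 -0.0628]
top horn 26 c [485.7 -59. ] size [ 9.3 18. ] ang -88.69 zmed 41.1
```

View pics/c8.png

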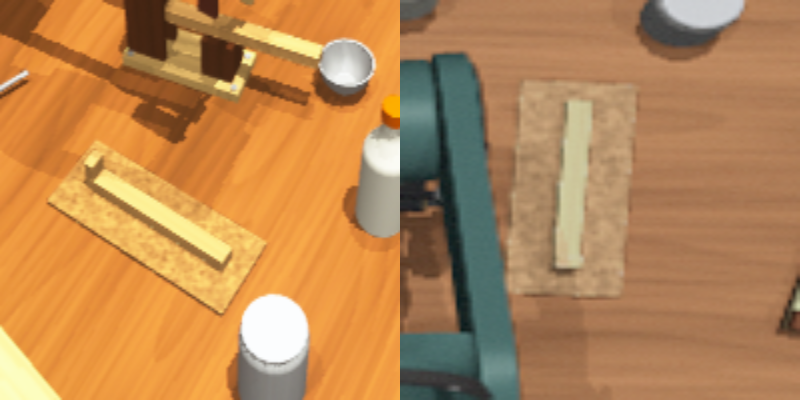

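The stop lies flat on the mat, horn up, in the crop's top view running from about (580,100) to (570,265), with the horn at the near end. Now I'll grip the horn.

```bash
python3 -c "
from h import *
to(485.7,-58.9,300,-2.8)"
```

```text
t 9.82 tcp [556.2 109.4 323.4] yaw -2.67 | shift mm [-62.6 171.4  23.3] turn 0.13
```

```bash
python3 -m creep '[[0.2,[-0.0625,0.1715,0.023],0],[0.2,[-0.0625,0.1715,0.023],0],[0.2,[-0.0625,0.1715,0.023],0],[0.2,[-0.0625,0.1715,0.023],0],[0.2,[-0.0625,0.1715,0.023],0],[0.2,[-0.0625,0.1715,0.023],0],[0.2,[-0.0625,0.1715,0.023],0]]'; python3 -c "
from h import *
to(485.7,-58.9,210,-2.8)"
```

```text
clock: 10.4
tcp_pos: [0.4854, -0.0621, 0.3]
tool_rot: [-3.141, -0.0, -0.054]
contact_force: [0.5, -0.3, -0.1]
finger_gap: 0.0525
grasp_force: 0.0
t 10.4 tcp [485.4 -62.1 300. ] yaw -3.11 | shift mm [ 0.2 -3.2 90. ] turn -0.31
```

```bash
python3 -m creep '[[0.2,[0,-0.003,0.035],0],[0.2,[0,-0.003,0.07],0],[0.2,[0,-0.003,0.0905],0],[0.2,[0,-0.003,0.0905],0]]'; python3 -c "
from h import *
to(485.7,-58.9,209.5,-2.8)"
```

```text
clock: 10.73
tcp_pos: [0.4847, -0.0562, 0.2063]
tool_rot: [-3.14, 0.006, -0.049]
contact_force: [-0.2, -0.0, 0.0]
finger_gap: 0.0529
grasp_force: 0.0
t 10.73 tcp [484.7 -56.2 206.3] yaw -2.83 | shift mm [ 1.2  2.7 -3.2] turn -0.03
```

```bash
python3 -m creep '[[0.2,[0,0.001,0],0],[0.2,[0,0.001,0],0]]'; python3 -c "
from h import *
to(485.7,-58.9,209.5,-2.8)"
```

```text
clock: 10.9
tcp_pos: [0.4866, -0.058, 0.2104]
tool_rot: [3.141, -0.002, -0.049]
contact_force: [-0.0, -0.0, -0.4]
finger_gap: 0.0529
grasp_force: 0.0
t 10.9 tcp [486.6 -58.  210.4] yaw -2.82 | shift mm [-0.9  0.9  0.9] turn -0.02
```

```bash
python3 -m creep '[[-1,[-0.0005,0.0005,0.0005],0],[-1,[-0.0005,0.0005,0.0005],0],[-1,[-0.0005,0.0005,0.0005],0],[-1,[-0.0005,0.0005,0.0005],0],[-1,[-0.0005,0.0005,0.0005],0],[-1,[-0.0005,0.0005,0.0005],0],[-1,[-0.0005,0.0005,0.0005],0]]';python3 -m creep '[[-1,[0,0,-0.01],0],[-1,[0,0,-0.02],0],[-1,[0,0,-0.04],0],[-1,[0,0,-0.06],0],[-1,[0,0,-0.06],0],[-1,[0,0,-0.06],0]]'; python3 - <<'E'
from h import *
o=look("9")
to(459,-292.8,270,-14.4)
for n in o:
    p,d,P=o[n]
    m=comp(near(P,.44,.70,-.13,0.02,.03,.13)); q=P[m]*1000
    for a in range(460,670,15):
        w=(q[:,0]>=a)&(q[:,0]<a+15)
        if w.sum()>3: print(n,a+7,"z",np.round(np.percentile(q[w,2],[10,90]),1),"y",round(float(np.median(q[w,1])),1),w.sum())
E
```

```text
clock: 11.48
tcp_pos: [0.4851, -0.0587, 0.2094]
tool_rot: [3.142, -0.001, -0.05]
contact_force: [0.1, -0.1, 5.8]
finger_gap: 0.0199
grasp_force: 30.0
clock: 11.98
tcp_pos: [0.4855, -0.0588, 0.2704]
tool_rot: [3.141, -0.003, -0.05]
contact_force: [-0.1, -0.1, -0.3]
finger_gap: 0.0195
grasp_force: 30.0
t 12.08 tcp [484.6 -58.5 268.8] yaw -2.86 | shift mm [-13.9 235.2  -1.2] turn 11.54
scene 467 z [ 95.5 120.2] y -77.0 10
scene 482 z [ 92.4 123.8] y -69.4 123
scene 497 z [ 81.1 122.8] y -60.6 221
scene 512 z [73.  84.3] y -65.3 74
scene 527 z [72.3 84.8] y -66.4 74
scene 542 z [73.1 84.5] y -65.5 74
scene 557 z [72.8 84.8] y -66.2 81
scene 572 z [71.9 84.7] y -67.6 80
scene 587 z [72.9 84.5] y -67.8 81
scene 602 z [74.  84.5] y -69.0 84
scene 617 z [73.3 85.1] y -70.1 83
scene 632 z [71.2 84.6] y -70.5 85
scene 647 z [72.9 84.5] y -71.4 86
scene 662 z [70.7 84.7] y -68.4 57
top 587 z [66.8 84.7] y -55.5 14
top 602 z [77.9 85. ] y -64.2 35
top 617 z [78.3 85.7] y -65.1 38
top 632 z [72.5 86. ] y -64.8 41
top 647 z [78.4 85.8] y -65.8 36
top 662 z [78.3 84.5] y -67.5 10
```

The stop is held level by the horn. I'll move it over the slot.

```bash
python3 -m creep '[[-1,[-0.014,0.03,-0.02],2],[-1,[-0.014,0.065,-0.02],4],[-1,[-0.014,0.1,-0.02],6],[-1,[-0.014,0.135,-0.02],8],[-1,[-0.014,0.17,-0.02],10],[-1,[-0.014,0.205,-0.02],11.5],[-1,[-0.014,0.235,-0.02],11.5],[-1,[-0.014,0.235,-0.02],11.5],[-1,[-0.014,0.235,-0.02],11.5],[-1,[-0.014,0.235,-0.02],11.5]]';python3 - <<'E'
from h import *
o=look("10")
to(459,-292.8,245,-14.4)
for n in o:
    p,d,P=o[n]
    m=comp(near(P,.3,.8,-.5,-.15,.023,.033));rect(P,m,n+" board")
    m=comp(near(P,.3,.55,-.42,-.18,.0365,.0465));rect(P,m,"cleat")
    m=comp(near(P,.48,.70,-.40,-.25,.09,.12)); rect(P,m,"bar top")
    q=P[m];print("  line",np.round(cv2.fitLine(q[:,:2].astype(np.float32),cv2.DIST_HUBER,0,.001,.001).ravel(),4))
a=o["scene"][0][300:480,120:330,::-1];b=o["top"][0][165:285,420:520,::-1]
cv2.imwrite("pics/c10.png",np.hstack([cv2.resize(a,(400,400)),cv2.resize(b,(400,400))]))
E
```

```text
clock: 12.92
tcp_pos: [0.4586, -0.2919, 0.2878]
tool_rot: [-3.14, 0.003, -0.251]
contact_force: [-0.7, -0.1, 0.1]
finger_gap: 0.02
grasp_force: 30.0
t 13.02 tcp [ 458.9 -291.2  288.2] yaw -14.3 | shift mm [ 0.6  1.6 43.2] turn 0.1
scene board 5854 c [ 549.6 -315.5] size [115.4 265.5] ang -14.48 zmed 28.1
cleat 299 c [ 407.9 -309. ] size [25.7 56.4] ang 74.46 zmed 41.7
bar top 999 c [ 554.2 -315.7] size [ 21.5 153.9] ang -14.28 zmed 99.6
  line [ 0.9696 -0.2449  0.5582 -0.3178]
top board 1475 c [ 551.5 -317.4] size [115.7 259.9] ang -14.61 zmed 28.0
cleat 202 c [ 417.2 -273.7] size [20.1 97. ] ang 75.49 zmed 42.2
bar top 347 c [ 564.8 -318.1] size [ 23.  131.1] ang -14.26 zmed 99.7
  line [ 0.9684 -0.2494  0.5652 -0.3176]
```

View pics/c10.png

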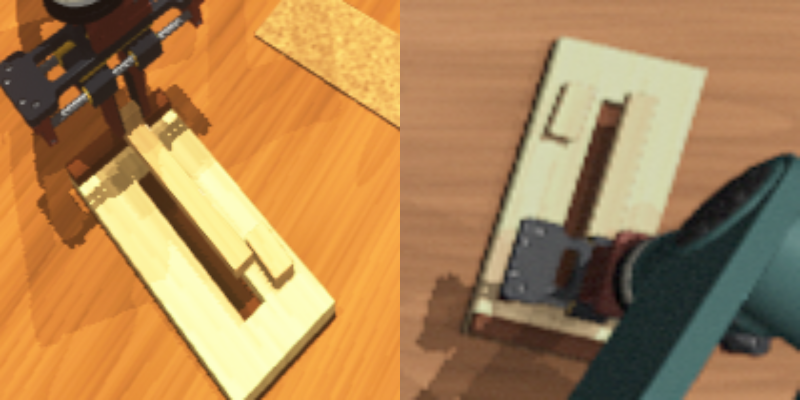

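```bash
python3 -m creep '[[-1,[0.0005,0.0015,0.02],0],[-1,[0.0005,0.0015,0.04],0],[-1,[0.0005,0.0015,0.05],0],[-1,[0.0005,0.0015,0.05],0],[-1,[0.0005,0.0015,0.05],0],[-1,[0.0005,0.0015,0.05],0]]';python3 - <<'E'
from h import *
o=look("11")
to(459,-292.8,214,-14.4)
ya=np.radians(-14.4);e=np.array([np.cos(ya),np.sin(ya)]);f=np.array([-e[1],e[0]]);S=np.array([540.3,-313.7])
for n in o:
    p,d,P=o[n];Q=(P[...,:2]*1000-S);X=Q@e;Y=Q@f;Z=P[...,2]*1000
    bt=(abs(Z-53)<2.)&(abs(Y)<20)&(X>-70)&(X<100)
    bd=(abs(Z-28)<2.)&(abs(Y)<75)&(X>-115)&(X<150)
    for a in range(-70,100,20):
        w=(X>=a)&(X<a+20)
        g=Y[w&bt]; h=Y[w&bd]
        if len(g)>15 and len(h)>20:print(n,a+10,"bar y",np.round([g.min(),g.max(),np.median(g)],1),"board y",np.round([h.min(),h.max()],1),"slot edges",np.round([h[h<0].max(),h[h>0].min()],1))
    print(n,"bar x",X[bt].min(),X[bt].max(),"z",np.median(Z[bt]))
E
```

```text
clock: 13.52
tcp_pos: [0.4598, -0.294, 0.2396]
tool_rot: [3.141, -0.001, -0.25]
contact_force: [1.2, 0.5, -0.3]
finger_gap: 0.0198
grasp_force: 30.0
t 13.62 tcp [ 459.8 -294.3  239.9] yaw -14.35 | shift mm [-1.2 -1.3 25.9] turn 0.05
scene -60 bar y [-11.1   8.5  -1.2] board y [-56.8  56.3] slot edges [-12.5  15.6]
scene -40 bar y [-10.6   9.1  -1.3] board y [-56.7  56.4] slot edges [-12.   14.5]
scene -20 bar y [-11.2   8.4  -3.3] board y [-56.6  57. ] slot edges [-12.  15.]
scene 0 bar y [-10.7   8.9  -0.4] board y [-56.8  57.1] slot edges [-13.   15.5]
scene 20 bar y [-10.5   9.3   0.1] board y [-57.4  57.1] slot edges [-12.3  14.9]
scene 40 bar y [-10.9   8.8  -1.2] board y [-56.5  56.8] slot edges [-12.5  15.2]
scene 60 bar y [-10.4   9.2  -1.6] board y [-57.4  57.2] slot edges [-12.3  16. ]
scene 80 bar y [-10.5   9.5  -0.3] board y [-57.1  57. ] slot edges [-12.5  12.2]
scene bar x -69.8654408649756 92.11446433262276 z 52.485128001417955
top -20 bar y [-11.3   6.9  -4.1] board y [-51.8  56.4] slot edges [-19.2  12.8]
top 0 bar y [-11.3   8.   -1.3] board y [-56.3  56.5] slot edges [-19.   12.1]
top 20 bar y [-10.    7.7  -2.5] board y [-58.   55.9] slot edges [-18.9  13.6]
top 40 bar y [-10.9   9.1   1.6] board y [-58.1  55.8] slot edges [-18.9  11.7]
top 60 bar y [-11.7   9.9  -1.1] board y [-57.4  55.9] slot edges [-17.8  12.2]
top 80 bar y [-11.3   8.8  -2.2] board y [-57.7  55.3] slot edges [-18.5  11. ]
top bar x -36.56099154472601 90.22558401877234 z 52.91292627222844
```

Bar and slot are aligned to within 1 mm laterally and about 1.5 mm lengthwise. I'll correct that and lower it.

```bash
python3 -m creep '[[-1,[-0.001,-0.0005,0],0],[-1,[-0.001,-0.0005,0.005],0],[-1,[-0.001,-0.0005,0.01],0],[-1,[-0.001,-0.0005,0.013],0],[-1,[-0.001,-0.0005,0.016],0],[-1,[-0.001,-0.0005,0.016],0]]'; python3 -c "
from h import *
to(459,-293.5,213.2,-14.4);print(sense()['contact_force'])"
```

```text
clock: 14.12
tcp_pos: [0.4582, -0.2933, 0.2221]
tool_rot: [-3.141, 0.001, -0.251]
contact_force: [0.0, -0.1, -0.3]
finger_gap: 0.0198
grasp_force: 30.0
t 14.12 tcp [ 458.2 -293.3  222.1] yaw -14.38 | shift mm [ 0.8 -0.   8.9] turn 0.02
[ 0.0025182  -0.12145709 -0.26449481]
```

No contact force at about 9 mm inside the slot, so I'll lower it the rest of the way.

```bash
python3 -m creep '[[-1,[0,0,0.003],0],[-1,[0,0,0.006],0],[-1,[0,0,0.008],0],[-1,[0,0,0.009],0],[-1,[0,0,0.0095],0],[-1,[0,0,0.0095],0]]'; python3 - <<'E'
from h import *
to(459,-293.5,213.2,-14.4)
o=look("12")
ya=np.radians(-14.4);e=np.array([np.cos(ya),np.sin(ya)]);f=np.array([-e[1],e[0]]);S=np.array([540.3,-313.7])
for n in o:
    p,d,P=o[n];Q=(P[...,:2]*1000-S);X=Q@e;Y=Q@f;Z=P[...,2]*1000
    m=(abs(Y)<7)&(X>-70)&(X<85)
    for a in range(-70,100,20):
        w=m&(X>=a)&(X<a+20)
        if w.sum()>10:print(n,a+10,round(float(np.median(Z[w])),1))
E
```

```text
clock: 14.62
tcp_pos: [0.4585, -0.2935, 0.2135]
tool_rot: [-3.142, 0.0, -0.251]
contact_force: [-0.2, -0.4, -0.2]
finger_gap: 0.0197
grasp_force: 30.0
t 14.62 tcp [ 458.5 -293.5  213.5] yaw -14.36 | shift mm [ 0.5 -0.1  0.3] turn 0.04
scene -60 293.8
scene -40 338.6
scene -20 26.9
scene 0 26.4
scene 20 26.0
scene 40 26.4
scene 60 26.2
scene 80 26.2
top -60 449.3
top -40 228.9
top -20 26.1
top 0 27.8
top 20 25.6
top 40 26.2
top 60 27.4
top 80 26.7
```

```bash
python3 -m creep '[[-1,[0,0,0.001],0],[-1,[0,0,0.001],0],[0.0,[0,0,0],0],[0.0,[0,0,0],0],[0.0,[0,0,0],0],[0.0,[0,0,-0.01],0],[0.0,[0,0,-0.04],0],[0.0,[0,0,-0.08],0],[0.0,[0,0,-0.12],0],[0.0,[0,0,-0.15],0]]';python3 -m creep '[[0,[0,-0.04,0],0],[0,[0,-0.08,0],0],[0,[0,-0.12,0],0],[0,[0,-0.16,0],0],[0,[0,-0.2,0],0],[0,[0,-0.2,0],0],[0,[0,-0.2,0],0]]'; python3 - <<'E'
from h import *
o=look("13")
ya=np.radians(-14.4);e=np.array([np.cos(ya),np.sin(ya)]);f=np.array([-e[1],e[0]]);S=np.array([540.3,-313.7])
for n in o:
    p,d,P=o[n];Q=(P[...,:2]*1000-S);X=Q@e;Y=Q@f;Z=P[...,2]*1000
    m=(abs(Y)<7)
    print(n,[(a+10,round(float(np.median(Z[w])),1)) for a in range(-110,100,20) if (w:=m&(X>=a)&(X<a+20)).sum()>5])
    h=(abs(Z-46)<2.5)&(abs(Y)<20)&(X<-60)&(X>-110);print("horn x",X[h].min(),X[h].max(),"y",Y[h].min(),Y[h].max())
    m=comp(near(P,.5,.8,-.42,-.18,.045,.055));rect(P,m,"offcut")
    m=comp(near(P,.47,.75,.1,.2,.071,.081));rect(P,m,"long bar")
cv2.imwrite("pics/c13.png",np.hstack([cv2.resize(o["scene"][0][:,:,::-1],(400,300)),cv2.resize(o["top"][0][:,:,::-1],(400,300))]))
E
```

```text
clock: 15.55
tcp_pos: [0.4587, -0.2936, 0.367]
tool_rot: [3.141, -0.002, -0.251]
contact_force: [0.1, 0.3, -0.2]
finger_gap: 0.0439
grasp_force: 0.0
clock: 16.13
tcp_pos: [0.5083, -0.0978, 0.364]
tool_rot: [-3.142, -0.0, -0.246]
contact_force: [0.0, -1.4, -0.8]
finger_gap: 0.0441
grasp_force: 0.0
scene [(-100, 28.8), (-80, 39.3), (-60, 25.6), (-40, 25.8), (-20, 26.2), (0, 25.7), (20, 25.7), (40, 26.2), (60, 26.2), (80, 26.4), (100, 27.3)]
horn x -89.25054424714365 -75.48729031461642 y -11.46488643252258 8.008817128666623
offcut 333 c [ 619.9 -296.5] size [22.7 52.2] ang -18.69 zmed 49.9
long bar 576 c [561.2 145.1] size [ 25.7 186.5] ang 8.6 zmed 75.7
top [(80, 24.6), (100, 26.4)]Traceback (most recent call last):
  File "<stdin>", line 8, in <module>
    return umr_minimum(a, axis, None, out, keepdims, initial, where)
ValueError: zero-size array to reduction operation minimum which has no identity
```

View pics/scene13.png

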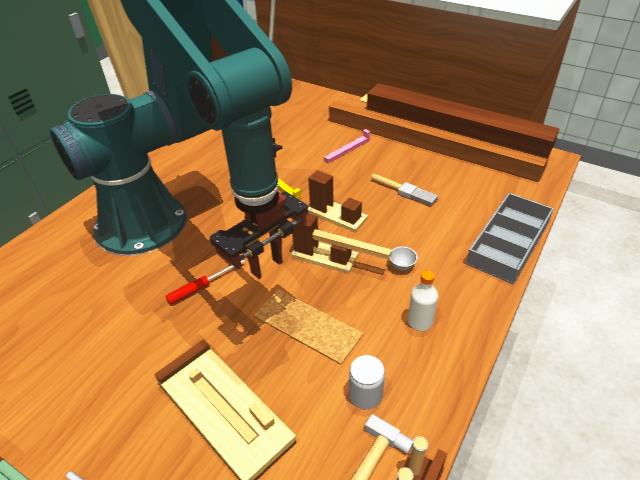

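The stop is seated in the slot at about (225,405), with its horn at (195,375) beside the cleat. The long stop, bowl (402,260) and bottle (423,305) haven't moved, and the gripper is clear of everything.

```bash
python3 -c "
from workcell import *
print(close_job())"
```

```text
the job is handed in; nothing more can be done
None
```

The shorter stop was drawn from its keeper, laid flat on the mat, gripped again by the horn, and seated fully in the slot with its horn beside the cleat; the longer stop, glue bottle and tin bowl stayed where they were, and I handed the job in at about 16 s.

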